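Corn in the sufuria, lid out of the rack and held over it

TASK

Put the corn cob in the sufuria and let go of it there. Then fetch the big lid, the one that fits the sufuria: draw it out of its slot in the rack, turn it level with the handle up and hold it centred above the sufuria, clear of the rim by about 7 cm, ready to cover it. The job ends with you still holding the lid motionless in the air there; do not set it down, and leave everything else where it stands.

Things in the scene. Friction and masses are not known exactly. Their poses are not given: they have to be found in the camera images.
- cob: Yellow corn cob lying on the ledge, 130 mm long along its x axis (tapering a little to +x), 40 mm thick. Origin on its underside, z up as it lies.
- cob_centre (a point): Middle of the corn cob, on its long axis, 20 mm above its underside.
- sufuria: Round silver aluminium cooking pot without handles, loose, open on top: 86 mm high, wall 3 mm, inside 150 mm wide, flaring out to a lip 174 mm across at the top; inner floor 5 mm above the ledge. Origin at the centre of its underside.
- sufuria_rim (a point): Centre of the pot's mouth, level with the top of the lip, 86 mm above the ledge.
- rack: Red plastic lid rack, fixed, 190 deep (x), 340 wide (y), 116 mm high at the back (lid tops 150); origin under its centre; its -x side faces the robot. Two slots, at y = +85 and -85 mm; in each a lid leans back on a slanted rest, 37 deg from level, its lower rim in a V stop under a lip overlapping it 13 mm. Slide a lid 40 mm up the slant (lid +x) to free it. V bottom: x -70, z 34 mm.
- big_lid: Bigger of the two lids, in either slot: aluminium disc 172 mm across, 5 mm thick (8 in the middle), 0.1 to 0.25 kg, black bar handle on its upper face. z: square to the disc, out of the handle side; x: along the handle bar, pointing up the slant while in the rack; y level. Origin in the plane of the underside, 99 mm from the disc's centre towards -x (outside the disc).
- big_lid_centre (a point): Centre of the big lid's underside, axes as the lid.
- big_lid_handle (a point): Middle of the big lid's handle bar, 36 mm out from the underside along the lid's z; axes as the lid. Bar 60 mm long (lid x), 14 wide (lid y), 20 high (lid z, 26 to 46 mm above the underside), on two posts. Take it across its 14 mm width.
- small_lid: The smaller lid, 120 mm across, same make and handle, in the other slot; stays there. Origin in the plane of its underside, 69 mm from its centre towards its -x.
- spice_jar: Closed glass jar with a black cap, 46 mm across, 95 mm high. Leave alone. Origin at its underside.
- spoon: Wooden spoon, 250 mm, lying in front of the rack. Leave alone.
- can_opener: Steel can opener, 140 mm, lying. Leave alone.
- tub: Purple plastic tub with a wire clip, 86 x 126 x 70 mm. Leave alone.
- tin: Closed steel tin, 68 mm across, 80 mm high. Leave alone.
Mind the look-alikes: they are no part of the job. Leave any blue or purple look-alike of the big_lid alone.

How it is judged:
On the way, in this order (a step that is already met when the one before it is completed fails the run):
1. the corn cob lies in the sufuria, let go (horizontal distance between cob_centre and sufuria below 0.072 m and z of cob_centre in the frame of sufuria_rim below -0.005 m and contact force between cob and sufuria above 0.2 N and contact force between cob and the fingers below 0.05 N and linear speed of cob below 0.05 m/s), for 0.2 s.
2. the big lid is drawn out of its slot, held by the fingers, clear of the rack (distance of big_lid_centre from where it was at the start of the episode above 0.05 m and contact force between big_lid and rack below 0.05 N and contact force between big_lid and the fingers above 1 N), for 0.1 s.
At the end, for the whole second after the job is handed in: Cob let go in the sufuria, below its rim. Big lid held by the fingers alone, still, handle up, level within 8 degrees, centre within 20 mm of the sufuria's axis, underside 30 to 130 mm above the rim. Sufuria upright, within 30 mm of its start; the rest not moved over 25 mm (horizontal distance between cob_centre and sufuria below 0.072 m and z of cob_centre in the frame of sufuria_rim below -0.005 m and contact force between cob and sufuria above 0.2 N and contact force between cob and the fingers below 0.05 N and linear speed of each of cob, big_lid below 0.03 m/s and angle between big_lid_centre's own z axis and vertical below 0.14 rad and horizontal distance between big_lid_centre and sufuria_rim below 0.02 m and z of big_lid_centre in the frame of sufuria_rim between 0.03 and 0.13 m and contact force between big_lid and the fingers above 1 N and contact force between big_lid and sufuria below 0.05 N and contact force between big_lid and rack below 0.05 N and contact force between big_lid and cob below 0.05 N and angle between sufuria's own z axis and vertical below 0.05 rad and distance of sufuria from where it was at the start of the episode below 0.03 m); the arm keeps its last pose, push and grip.
It fails at once if another object is disturbed (moved by more than 25 mm) (distance of any of small_lid, spice_jar, spoon, can_opener, tub, tin from where it was at the start of the episode above 0.025 m).
It fails at once if the sufuria is shoved more than 30 mm or tipped (distance of sufuria from where it was at the start of the episode above 0.03 m or angle between sufuria's own z axis and vertical above 0.3 rad).
It also fails if it takes over 54 s, if anything falls off the work surface, if the arm or the gripper's body presses on something with over 40 N, if the wrist force passes 120 N, or if a joint passes its speed limit or range.

ROBOT

A 6-joint arm with a two-finger parallel gripper is mounted at the origin on the work surface. World frame = base frame: x ahead of the robot, y to its left, z up, the work surface at z = 0. Lengths are in m, angles in rad, forces in N, time in s.
With the tool pointing down it reaches from about 0.35 to 0.875 m from the base axis. Payload 4.2 kg.
Tool frame: the origin (TCP) lies between the finger pads; the fingertips stand 17 mm ahead of it and the grasp point (between the pads) lies 2 mm behind it; x points along the fingers, y is the direction in which the jaws open and shut, and the axes are right-handed (so a half turn about x gives the same grasp; the last joint's range is limited). The gripper opens to 87 mm and grips with 3 to 60 N. Pads are 19 mm wide; open, the fingers measure 117 mm over their backs; the gripper's body (75 mm by 190 mm) begins 51 mm behind the grasp point.
Start: joints at [-0.927, 0.385, 0.008, 0, -1.194, -0.259], TCP at [0.235, -0.579, 0.24] pointing down, gripper open.
Joint ranges: [-3.14, 3.14], [-1.21, 2.06], [-1.07, 1.41], [-3.16, 2.05], [-2.99, -0.16], [-3.1, 3.1]. Speed limits (rad/s): [2.79, 2.79, 3.14, 3.14, 3.14, 3.14].

INTERFACE

Orientations are given as a 3x3 rotation matrix whose columns are the frame's x, y, z axes.
In Python, from station import get_state, read_camera, close_job gives the robot as it stands.
- The arm moves only by the tool jog_arm, never from a script. Its argument "commands" is a list of rows, each a list of 5 numbers: the finger opening in cm, from 0 to 8.7, then the shift along the tool's x, y, z in cm, then the turn about the tool's x in rad. A call has 1 to 5 rows; each row shifts and turns the commanded pose from where the row before left it, along the tool's axes as they then stand; what a row does not reach is not made up. A row lasts 1/10 s, in which the tool goes at most 50 mm and 8.59 degrees, less where a joint would pass 70% of its speed; a pose out of reach is approached as far as the arm can. A call with a gripper value outside its range is refused whole. The fingers move at their own pace and stop on an object; "newtons" is the grip in N (left out, the last holds). Time passes only in rows, so rows that do not move let the fingers close. It gives the time, the measured TCP pose, the force and the opening at its end, in the units of the state.
- get_state(): the state, without advancing time (a new reading comes with each control period).
- read_camera(name): name is "side" or "top"; returns a dict with "img" (420x560x3 uint8, blue, green, red), "intrinsics" (3x3 intrinsics, pixels), "dist_coeffs" ([k1, k2, p1, p2, k3] as OpenCV has them; the pictures are not rectified), "position" and "orientation" of the camera in the world. Camera axes: x right, y up, looking along -z (the intrinsics and any distortion apply to the point x, -y, -z); pixel columns grow to the right and rows downward; lengths in m; the calibration is good to about 2 mm. A picture is of the moment at which its call begins. There is no depth.
- close_job(): hands the job in, once; it reports no verdict.
The state is a dict: "clock": time; "joints": joint angles; "qd": joint speeds; "joint_efforts": joint torques, N m; "eef_pos": TCP position; "tool_rot": TCP orientation; "contact_force": force on the tool from outside, world axes, zero at the start; "ft_torque": the same for the moment, N m; "gripper_width": finger opening in m.
Only numpy, scipy, OpenCV 4.12 (cv2) and the standard library are available. Lean on these libraries where they do the work, as an engineer would, in place of code of your own. Each camera call takes 0.05 s, during which the arm holds its last target.

## Working session

There is one attempt and no reset: what is moved stays moved. The work goes in short steps, Python scripts to look and compute and a tool call to move; the robot and the scene stay as the last step left them, time stands still between calls to the robot, and variables do not carry over. Pictures are saved under pics/ and viewed, and the job is handed in when it is done.

Besides the shell and the picture viewer there is one more tool, called after "Emit:" as name([rows], argument=value, ...), one row to a line, values as JSON. jog_arm: Moves the arm, as the interface text tells. Its arguments: {"type":"object","properties":{"commands":{"type":"array","items":{"type":"array","items":{"type":"number"}}},"newtons":{"type":"number"}},"required":["commands"]}

```bash
mkdir -p pics; ls
python3 - <<'E'
from station import *
import cv2
s=get_state()
for k in s: print(k,s[k])
for n in("side","top"):
    c=read_camera(n); cv2.imwrite(f"pics/{n}0.png",c["img"])
    for k in c:
        if k!="img": print(n,k,c[k])
E
```

```text
pics
clock 0.0
joints [-9.27414106e-01  3.85552200e-01  6.60654507e-03 -5.57394934e-04
 -1.19401492e+00 -2.58593291e-01]
qd [ 0.00159952  0.0001378   0.00131646 -0.00034191  0.0005328  -0.00056238]
joint_efforts [-2.82590872e-04 -3.90666640e+01  1.87402779e+01  4.21996325e+00
  1.10331882e-02 -1.72706127e-04]
eef_pos [ 0.23440634 -0.57874465  0.238446  ]
tool_rot [[-8.83635686e-04 -3.75171912e-01  9.26954829e-01]
 [ 2.04243590e-03  9.26952581e-01  3.75172949e-01]
 [-9.99997524e-01  2.22476202e-03 -5.28238002e-05]]
contact_force [ 0.11681432  0.32982781 -0.01716903]
ft_torque [-0.00626075  0.03695298 -0.04822409]
gripper_width 0.08718678738704165
side intrinsics [[431.22509531   0.         275.3883634 ]
 [  0.         431.22509531 209.02712469]
 [  0.           0.           1.        ]]
side dist_coeffs [0.0282628 0.        0.        0.        0.       ]
side position [0.08666794 0.72577724 0.9020624 ]
side orientation [[-0.86760991  0.34184858 -0.36109915]
 [-0.49719339 -0.58589714  0.63994005]
 [ 0.00719564  0.73475444  0.67829502]]
top intrinsics [[511.6638045    0.         275.99159775]
 [  0.         511.6638045  208.28035624]
 [  0.           0.           1.        ]]
top dist_coeffs [-0.00520884  0.          0.          0.          0.        ]
top position [ 0.36542    -0.04711648  1.42792444]
top orientation [[-0.01353099  0.99300852 -0.11726462]
 [-0.99989356 -0.01279742  0.00700637]
 [ 0.0054567   0.11734694  0.99307599]]
```

View pics/top0.png

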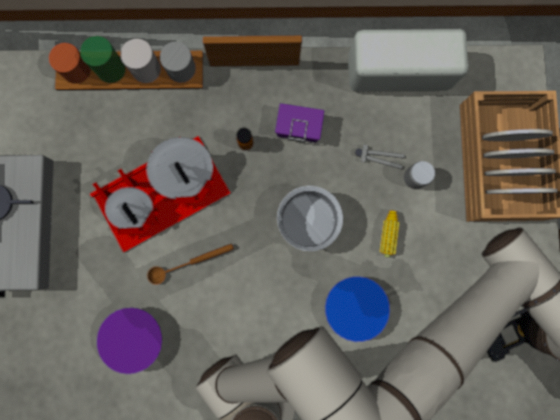

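View pics/side0.png

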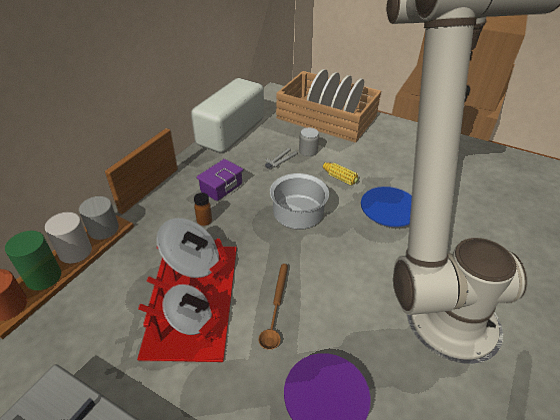

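```bash
cat > h.py <<'E'
import numpy as np, cv2
from station import *
def ray(c,px):
    px=np.atleast_2d(np.array(px,float))
    u=cv2.undistortPoints(px[:,None,:],c["intrinsics"],np.array(c["dist_coeffs"]))[:,0]
    d=np.c_[u[:,0],-u[:,1],-np.ones(len(u))]@np.array(c["orientation"]).T
    return np.array(c["position"]),d/np.linalg.norm(d,axis=1,keepdims=True)
def onz(c,px,z):
    p,d=ray(c,px); return p+d*((z-p[2])/d[:,2])[:,None]
def onplane(c,px,p0,n):
    p,d=ray(c,px); return p+d*(((p0-p)@n)/(d@n))[:,None]
def tri(c1,a,c2,b):
    p,d=ray(c1,a);q,e=ray(c2,b);d=d[0];e=e[0]
    t=np.linalg.lstsq(np.c_[d,-e],q-p,rcond=None)[0]
    A=p+t[0]*d;B=q+t[1]*e
    return (A+B)/2,np.linalg.norm(A-B)
def proj(c,P):
    R=np.array(c["orientation"]);X=(np.atleast_2d(P)-c["position"])@R
    X=np.c_[X[:,0],-X[:,1],-X[:,2]]
    return cv2.projectPoints(X,np.zeros(3),np.zeros(3),c["intrinsics"],np.array(c["dist_coeffs"]))[0][:,0]
def crop(c,x0,y0,w,h,k,fn):
    cv2.imwrite(fn,cv2.resize(c["img"][y0:y0+h,x0:x0+w],None,fx=k,fy=k,interpolation=cv2.INTER_CUBIC))
E
python3 - <<'E'
from h import *
t=read_camera("top");s=read_camera("side")
np.save("t0.npy",t,allow_pickle=True);np.save("s0.npy",s,allow_pickle=True)
crop(t,85,130,150,120,5,"pics/rt.png")
crop(s,130,200,130,130,4.5,"pics/rs.png")
crop(t,265,175,150,90,5,"pics/pt.png")
crop(s,255,150,120,85,6,"pics/ps.png")
E
```

```text
(no output)
```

View pics/rt.png

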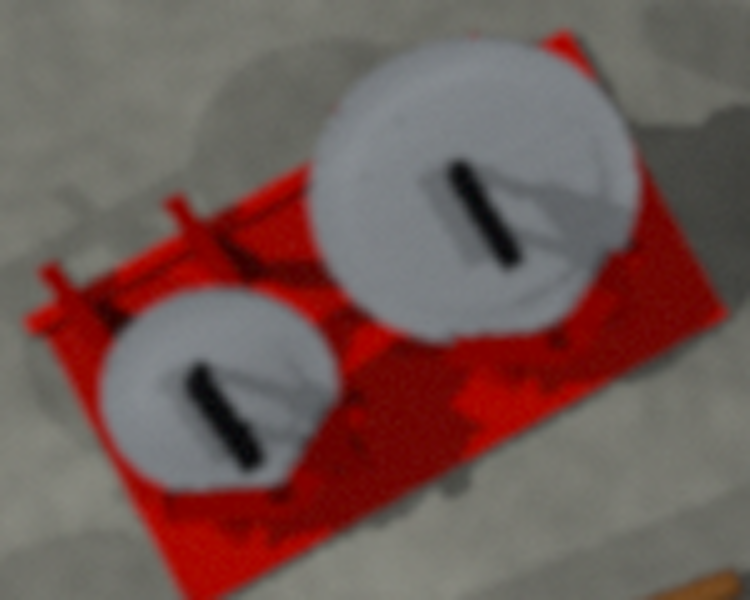

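View pics/rs.png

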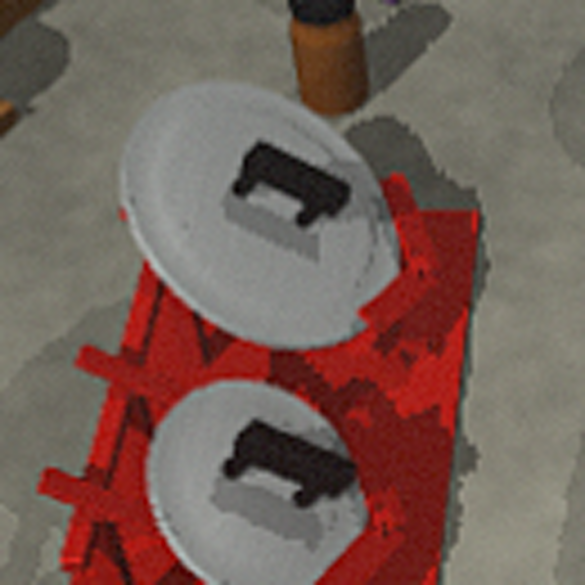

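View pics/pt.png

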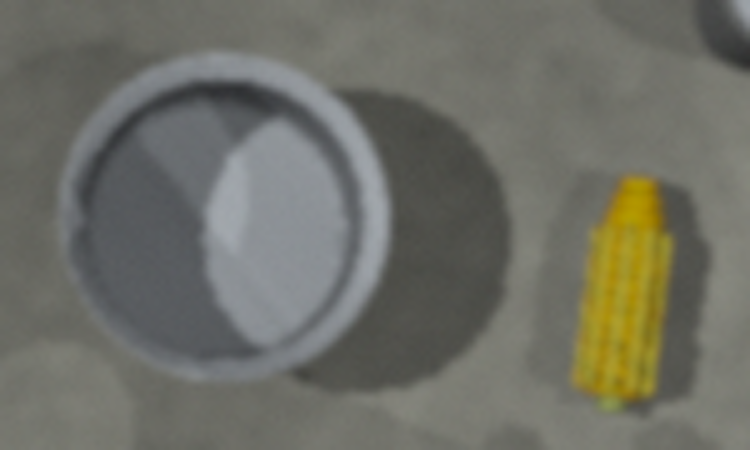

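View pics/ps.png

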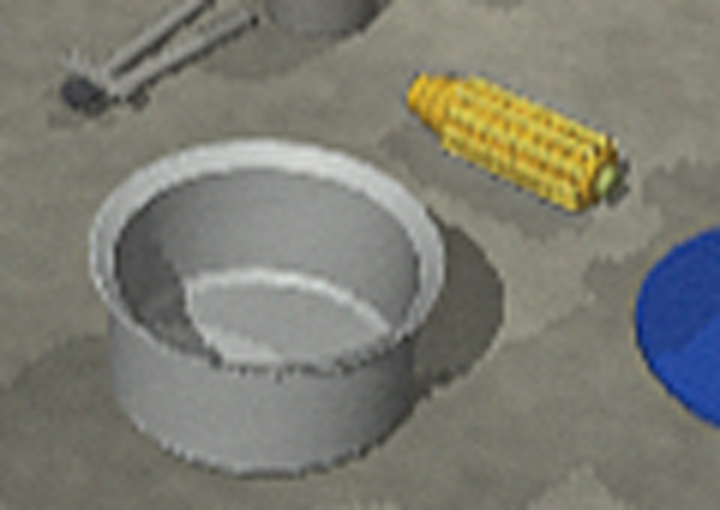

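Run:
```python
from h import *
t=np.load("t0.npy",allow_pickle=True).item();s=np.load("s0.npy",allow_pickle=True).item()
# cob
for n,c in(("t",t),("s",s)):
    hsv=cv2.cvtColor(c["img"],cv2.COLOR_BGR2HSV)
    m=cv2.inRange(hsv,(20,150,90),(36,255,255)); 
    k,l,st,ce=cv2.connectedComponentsWithStats(m); i=1+np.argmax(st[1:,4])
    ys,xs=np.where(l==i); m2=(l==i).astype(np.uint8)
    ct=max(cv2.findContours(m2,0,1)[0],key=len)[:,0]
    P=onz(c,ct,0.02)[:,:2]; r=cv2.minAreaRect((P*1000).astype(np.float32)); print(n,"cob",r,st[i])
# pot circle via crop edges
g=np.array([[57,217],[391,217],[224,52],[224,382]])/5+[265,175]-0.4
print("pot crude",onz(t,g,0.086))
# Hough refine not needed: Kasa on canny edge pts near circle
def fit(P):
    A=np.c_[2*P,np.ones(len(P))];x=np.linalg.lstsq(A,(P**2).sum(1),rcond=None)[0]
    return x[:2],np.sqrt(x[2]+x[:2]@x[:2])
for n,c in(("t",t),("s",s)):
    e=cv2.Canny(cv2.GaussianBlur(c["img"],(3,3),0),25,60)
    ys,xs=np.where(e);P=onz(c,np.c_[xs,ys],0.086)[:,:2]
    o=onz(t,g,0.086)[:,:2].mean(0);
    for it in range(6):
        d=np.linalg.norm(P-o,axis=1);Q=P[abs(d-0.087)<(0.008 if it<3 else .004)];o,r=fit(Q)
    print(n,"pot",o,r,len(Q))
# rack front corners
k=np.array([[725,318],[200,602],[28,322],[568,30]])/5+[85,130]-0.4
print(onz(t,k,0.0))
# handles: black comps
for n,c,(x0,y0,w,h) in(("t",t,(85,130,150,120)),("s",s,(130,200,130,130))):
    sub=c["img"][y0:y0+h,x0:x0+w]; m=(sub.max(2)<50).astype(np.uint8)
    kk,l,st,ce=cv2.connectedComponentsWithStats(m)
    for i in range(1,kk):
        if st[i,4]>25: print(n,st[i]+[x0,y0,0,0,0],ce[i]+[x0,y0],cv2.minAreaRect(np.argwhere(l==i)[:,::-1].astype(np.float32)+np.float32([x0,y0])))
```

```text
t cob ((461.3367004394531, -370.34259033203125), (41.77269744873047, 120.87845611572266), 80.43000030517578) [380 211  19  44 603]
s cob ((463.6570739746094, -371.0228576660156), (62.18413162231445, 134.0745391845703), 78.9973373413086) [323 163  34  22 365]
pot crude [[ 0.49808961 -0.05625722  0.086     ]
 [ 0.4957987  -0.23240767  0.086     ]
 [ 0.58499742 -0.14616254  0.086     ]
 [ 0.41021917 -0.1424595   0.086     ]]
t pot [ 0.49726129 -0.14308   ] 0.08777765791632047 236
s pot [ 0.50010222 -0.14452062] 0.0867090661289382 159
[[0.57851722 0.07298751 0.        ]
 [0.4226687  0.36526952 0.        ]
 [0.5812612  0.46538176 0.        ]
 [0.74592596 0.16216999 0.        ]]
t [175 163  14  20  91] [181.45054945 172.54945055] ((181.38841247558594, 172.56866455078125), (21.94658088684082, 4.258291721343994), 58.392494201660156)
t [123 203  14  21 107] [129.38317757 213.46728972] ((129.39999389648438, 213.3000030517578), (21.835874557495117, 5.440587997436523), 53.97262954711914)
s [194 200  15   6  69] [201.10144928 201.92753623] ((201.0, 202.5), (5.0, 14.0), 90.0)
s [182 232  26  18 211] [194.76303318 239.94312796] ((194.30001831054688, 241.4000244140625), (24.149534225463867, 12.074767112731934), 26.56505012512207)
s [180 294  29  19 269] [194.43494424 302.24163569] ((194.1864013671875, 303.5473327636719), (27.413984298706055, 13.489421844482422), 22.380136489868164)
```

Run:
```python
from h import *
t=np.load("t0.npy",allow_pickle=True).item();s=np.load("s0.npy",allow_pickle=True).item()
th=np.radians(37)
# yaw from bar ends in top view on plane & from red front edge
for yaw in (28.1,):
    a=np.radians(yaw);ex=np.array([np.cos(a),np.sin(a),0]);ey=np.array([-np.sin(a),np.cos(a),0])
    lx=np.cos(th)*ex+np.array([0,0,np.sin(th)]);lz=np.cross(lx,ey)
    ends=np.array([[460,165],[510,260]])/5+[85,130]-.4
    # rack centre from corners
    C=np.array([.5006,.2191,0])+.095*ex
    O=C-.085*ey-.07*ex+[0,0,.034]; cen=O+.099*lx; han=cen+.036*lz
    print("model centre",cen,"handle",han)
    E=onplane(t,ends,cen+.046*lz,lz); d=E[0]-E[1]
    print("bar ends",E,np.linalg.norm(d),"yaw",np.degrees(np.arctan2(d[1],d[0])), "bar mid->handle",E.mean(0)-.010*lz)
    print(onplane(t,[[181.45,172.55]],cen+.044*lz,lz)-.008*lz)
    # side view prediction
    B=[cen+k*lx*.03+j*ey*.007+z*lz for k in(-1,1) for j in(-1,1) for z in(.046,)]
    print("pred top",proj(t,B),"pred side",proj(s,B))
    # disc edges
    for n,c in(("t",t),("s",s)):
        e=cv2.Canny(cv2.GaussianBlur(c["img"],(3,3),0),25,60);ys,xs=np.where(e)
        P=onplane(c,np.c_[xs,ys],cen+.0045*lz,lz)-(cen+.0045*lz); U=np.c_[P@lx,P@ey];o=np.zeros(2)
        for it in range(8):
            dd=np.linalg.norm(U-o,axis=1);Q=U[abs(dd-.086)<(.008 if it<4 else .004)]
            A=np.c_[2*Q,np.ones(len(Q))];x=np.linalg.lstsq(A,(Q**2).sum(1),rcond=None)[0];o=x[:2]
        print(n,"offset lx,ey",o,"r",np.sqrt(x[2]+o@o),len(Q))
    im=t["img"].copy()
print("press spot",onz(t,[[400,240],[405,250]],0))
```

```text
model centre [0.63243447 0.19313503 0.09357969] handle [0.61332289 0.1829304  0.12233057]
bar ends [[0.6356188  0.19401089 0.15360552]
 [0.59269519 0.17436187 0.11809881]] 0.05906984521554407 yaw 24.596764038630088 bar mid->handle [0.61946576 0.187021   0.12786581]
[[0.61799256 0.18741529 0.12702647]]
pred top [[191.47910145 182.87797134]
 [186.71228079 185.44025993]
 [180.44085955 164.20753359]
 [175.55330457 166.81881733]] pred side [[210.31100096 240.35331761]
 [209.51092193 244.49322766]
 [189.31536744 229.70207118]
 [188.28932306 233.83175901]]
t offset lx,ey [0.00379015 0.00347511] r 0.0860698666766825 223
s offset lx,ey [0.006555   0.00491143] r 0.0867495414098526 207
press spot [[ 0.44032208 -0.40248469  0.        ]
 [ 0.41227479 -0.41528581  0.        ]]
```

Look-alike candidates for the big lid are the aluminium disc at top px (181,170), the smaller aluminium disc at (129,208), the blue disc at (358,308) and the purple disc at (130,340). I choose (181,170): it is the larger aluminium disc and has the black bar handle, and the crop confirms it. The pot is at (310,218) and the cob at (390,233).

Emit:
jog_arm([
  [7,0,1.3,3.6,0],
  [7,0,1.3,3.6,0],
  [7,0,1.3,3.6,0],
  [7,0,1.3,3.6,0],
  [7,0,1.3,3.6,0],
], newtons=20)

```text
clock: 0.7
eef_pos: [0.3779, -0.4502, 0.2394]
tool_rot: [[-0.0, -0.375, 0.927], [0.0, 0.927, 0.375], [-1.0, 0.0, -0.0]]
contact_force: [0.8, -0.5, -0.3]
gripper_width: 0.0704
```

Emit:
jog_arm([
  [7,0,1.3,3.6,0],
  [7,0,1.3,3.6,0.1],
  [7,0,0,0,0.14],
  [7,0,0,0,0.14],
  [7,0,0,0,0.14],
])

```text
clock: 1.2
eef_pos: [0.4343, -0.3998, 0.2392]
tool_rot: [[-0.0, 0.14, 0.99], [0.0, 0.99, -0.14], [-1.0, 0.0, -0.001]]
contact_force: [0.7, -0.1, -0.1]
gripper_width: 0.0701
```

```bash
cat >> h.py <<'E'
def go(T,ang=None):
    "shift (cm, tool axes) to reach T with TCP, and turn to bring jaw axis to world angle ang deg"
    s=get_state();R=np.array(s["tool_rot"]);d=(np.array(T)-s["eef_pos"])@R*100
    j=np.degrees(np.arctan2(R[1,1],R[0,1]))
    print("t",s["clock"],"pos",np.round(s["eef_pos"],4),"shift cm",np.round(d,2),"jaw",j,"tilt",np.degrees(np.arccos(-R[2,0])),"w",s["gripper_width"],"F",np.round(s["contact_force"],1))
    if ang is not None:
        e=(j-ang+90)%180-90; print("turn rad",np.radians(e))
E
python3 -c "
from h import *
go([.4645,-.371,.026],80.4)"
```

```text
t 1.2 pos [ 0.4343 -0.3998  0.2392] shift cm [21.32  3.26  2.6 ] jaw 81.98045858781354 tilt 0.03699762892890898 w 0.07012194568072545 F [ 0.7 -0.1 -0.1]
turn rad 0.027584206048766175
```

Emit:
jog_arm([
  [7,0,3.3,2.6,0.03],
  [7,4,0,0,0],
  [7,5,0,0,0],
  [7,5,0,0,0],
])

```text
clock: 1.6
eef_pos: [0.4648, -0.3709, 0.0987]
tool_rot: [[0.002, 0.164, 0.986], [-0.001, 0.986, -0.164], [-1.0, -0.0, 0.002]]
contact_force: [1.4, 0.1, -0.5]
gripper_width: 0.0701
```

```bash
python3 -c "
from h import *
go([.4645,-.371,.026],80.4)
t=read_camera('top');s=read_camera('side')
crop(t,330,170,120,110,5,'pics/c1t.png');crop(s,290,120,110,90,6,'pics/c1s.png')"
```

```text
t 1.6 pos [ 0.4648 -0.3709  0.0987] shift cm [ 7.27 -0.01 -0.04] jaw 80.57182077104892 tilt 0.13941891509958287 w 0.0701248728996686 F [ 1.4  0.1 -0.5]
turn rad 0.0029988381781188987
```

View pics/c1s.png

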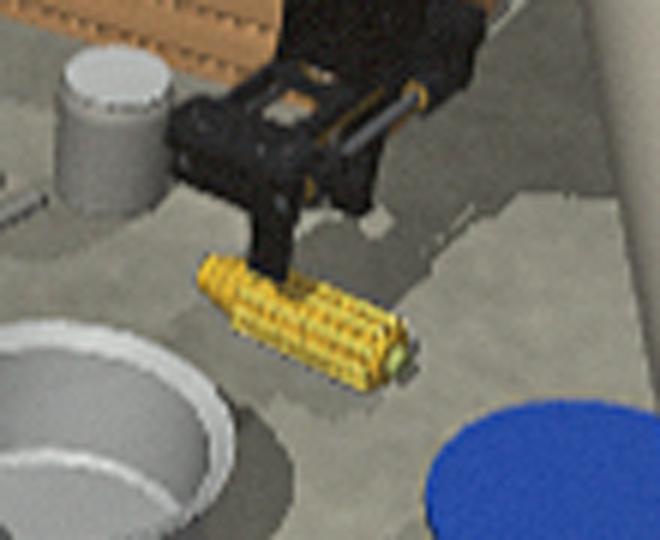

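Emit:
jog_arm([
  [7,4,0,0,0],
  [7,3.2,0,0,0],
  [3,0,0,0,0],
  [3,0,0,0,0],
  [3,0,0,0,0],
])

```text
clock: 2.2
eef_pos: [0.4662, -0.3722, 0.0306]
tool_rot: [[0.005, 0.164, 0.986], [-0.003, 0.987, -0.164], [-1.0, -0.002, 0.005]]
contact_force: [-0.0, 0.3, 0.1]
gripper_width: 0.0534
```

Emit:
jog_arm([
  [3,0,0,0,0],
  [3,0,0,0,0],
  [3,-4,0,0,0],
  [3,-5,0,0,0],
  [3,-5,0,0,0],
])

```text
clock: 2.7
eef_pos: [0.4637, -0.3709, 0.1692]
tool_rot: [[-0.001, 0.164, 0.986], [0.0, 0.986, -0.164], [-1.0, 0.0, -0.001]]
contact_force: [1.1, -0.5, -1.6]
gripper_width: 0.0399
```

```bash
python3 -c "
from h import *
go([.4985,-.144,.05],80.4)
t=read_camera('top');s=read_camera('side')
crop(t,330,170,120,110,5,'pics/c2t.png');crop(s,260,90,150,120,5,'pics/c2s.png')"
```

```text
t 2.7 pos [ 0.4637 -0.3709  0.1692] shift cm [11.93 22.95 -0.28] jaw 80.53520551169484 tilt 0.0654599520767743 w 0.03993398412554512 F [ 1.1 -0.5 -1.6]
turn rad 0.002359781345918569
```

View pics/c2s.png

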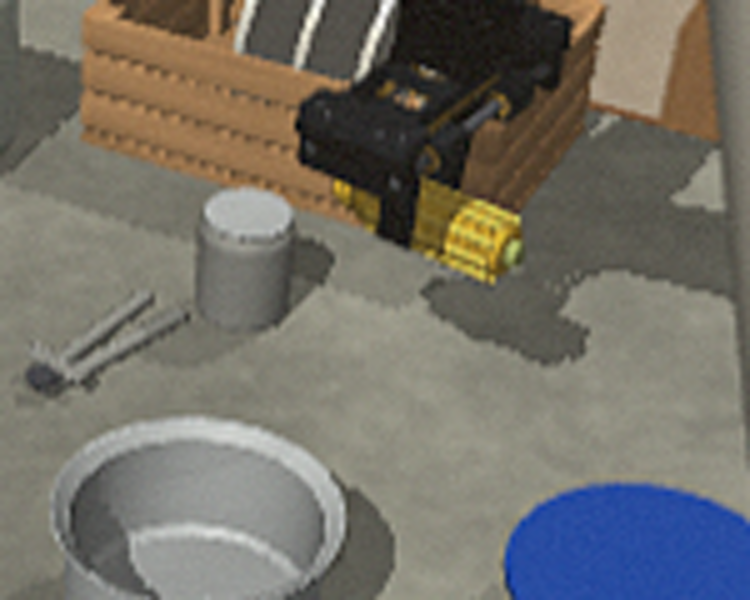

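```bash
python3 -c "
from h import *
s=read_camera('side')
print(onz(s,[[362.4,139.4],[327.2,127.5]],.163))
go([.4985,-.144,.05])"
```

```text
[[ 0.40622479 -0.37864629  0.163     ]
 [ 0.52778979 -0.38574231  0.163     ]]
t 2.85 pos [ 0.4663 -0.3721  0.1726] shift cm [12.19 23.07 -0.68] jaw 80.55400149118273 tilt 0.5858810926462292 w 0.04000521870514264 F [-0.8  0.1 -1.6]
```

View pics/c2t.png

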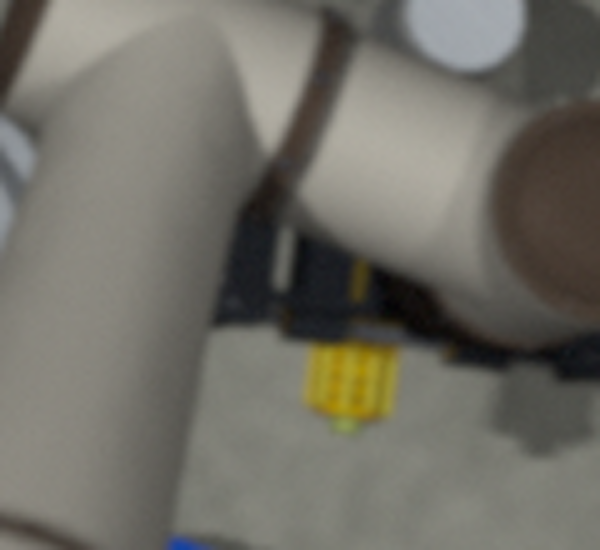

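Emit:
jog_arm([
  [3,0,4,0,0],
  [3,0,5,0,0],
  [3,0,5,-0.2,0],
  [3,0,5,-0.3,0],
  [3,0,3.9,-0.2,0],
])

```text
clock: 3.35
eef_pos: [0.4937, -0.1418, 0.1663]
tool_rot: [[-0.003, 0.164, 0.986], [0.001, 0.986, -0.164], [-1.0, 0.0, -0.003]]
contact_force: [1.3, -0.7, -0.8]
gripper_width: 0.04
```

Emit:
jog_arm([
  [3,0,0,0,0],
  [3,0,0,0,0],
])

```text
clock: 3.55
eef_pos: [0.4943, -0.1433, 0.1667]
tool_rot: [[-0.002, 0.163, 0.987], [0.0, 0.987, -0.163], [-1.0, -0.0, -0.002]]
contact_force: [0.7, 0.4, -1.2]
gripper_width: 0.0396
```

```bash
python3 -c "
from h import *
s=read_camera('side')
go([.4985,-.144,.05])
crop(s,230,80,150,150,4,'pics/c3s.png')"
```

```text
t 3.6 pos [ 0.4943 -0.1442  0.1668] shift cm [11.67  0.09  0.43] jaw 80.5568496939752 tilt 0.11046950479578305 w 0.03990845277890288 F [-0.2  0.3 -1.8]
```

View pics/c3s.png

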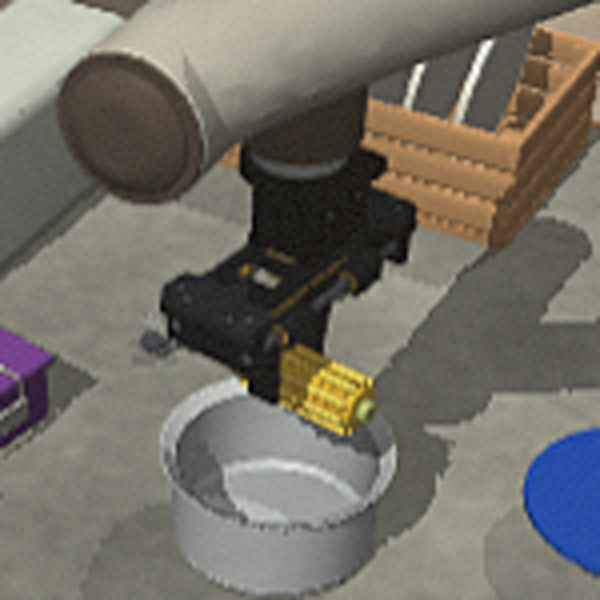

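Emit:
jog_arm([
  [3,2,0,0.3,0],
  [3,3,0,0,0],
  [3,3,0,0,0],
  [3,2.5,0,0,0],
  [3,1.5,0,0,0],
])

```text
clock: 4.1
eef_pos: [0.4961, -0.1463, 0.045]
tool_rot: [[-0.004, 0.168, 0.986], [0.0, 0.986, -0.168], [-1.0, -0.001, -0.004]]
contact_force: [0.6, 0.2, -1.4]
gripper_width: 0.0396
```

Emit:
jog_arm([
  [3,0,0,0,0],
  [6,0,0,0,0],
  [6,0,0,0,0],
  [6,0,0,0,0],
  [6,0,0,0,0],
])

```text
clock: 4.6
eef_pos: [0.4985, -0.1448, 0.0485]
tool_rot: [[0.002, 0.164, 0.986], [-0.0, 0.986, -0.164], [-1.0, 0.0, 0.002]]
contact_force: [-0.5, -0.4, -0.1]
gripper_width: 0.0582
```

Emit:
jog_arm([
  [6,0,0,0,0],
  [6,-3,0,0,0],
  [6,-5,0,0,0],
  [6,-5,0,0,0],
  [6,-5,0,0,0],
])

```text
clock: 5.1
eef_pos: [0.4975, -0.1446, 0.2298]
tool_rot: [[0.0, 0.164, 0.986], [0.0, 0.986, -0.164], [-1.0, 0.0, 0.0]]
contact_force: [0.9, 0.5, 0.8]
gripper_width: 0.0601
```

```bash
python3 -c "
from h import *
s=read_camera('side')
go([.615,.188,.24],117.5)
crop(s,230,80,150,150,4,'pics/c4s.png')"
```

```text
t 5.15 pos [ 0.5023 -0.1458  0.2395] shift cm [2.000e-02 3.476e+01 5.720e+00] jaw 80.67530006383947 tilt 1.034295494190122 w 0.0598915758272632 F [ 2.7 -0.8  7.3]
turn rad -0.6427122599449469
```

View pics/c4s.png

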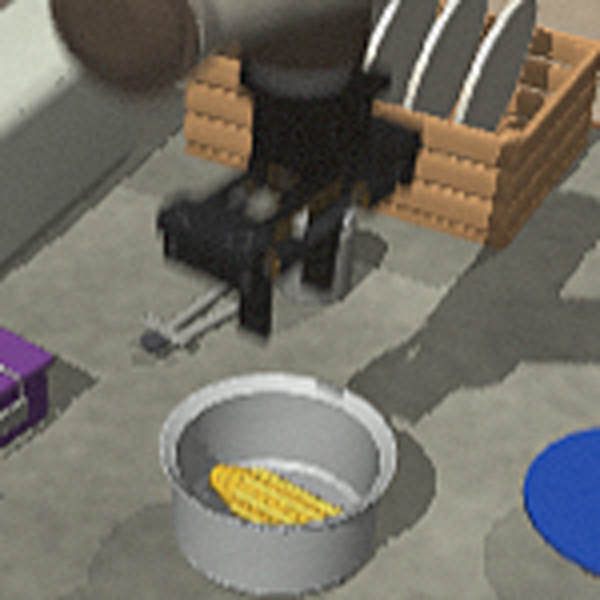

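Emit:
jog_arm([
  [5,0,4,0.7,0],
  [5,0,4.5,0.7,0],
  [5,0,4.5,0.7,0],
  [5,0,4.5,0.7,0],
  [5,0,4.5,0.7,0],
])

```text
clock: 5.65
eef_pos: [0.5688, 0.0684, 0.2277]
tool_rot: [[0.0, 0.164, 0.986], [0.0, 0.986, -0.164], [-1.0, 0.0, 0.0]]
contact_force: [1.5, -0.7, -0.5]
gripper_width: 0.0503
```

Emit:
jog_arm([
  [5,0,4.5,0.8,0],
  [5,0,4.5,0.7,0],
  [5,0,3.7,0.7,-0.1],
  [5,0,0,0,-0.14],
  [5,0,0,0,-0.14],
])

```text
clock: 6.15
eef_pos: [0.6111, 0.1898, 0.2266]
tool_rot: [[-0.001, -0.221, 0.975], [-0.0, 0.975, 0.221], [-1.0, -0.0, -0.001]]
contact_force: [0.6, -0.2, -0.3]
gripper_width: 0.0498
```

Emit:
jog_arm([
  [5,0,0,0,-0.14],
  [5,0,0,0,-0.12],
  [5,0,0,0,0],
])

```text
clock: 6.45
eef_pos: [0.611, 0.1883, 0.2273]
tool_rot: [[-0.0, -0.457, 0.889], [-0.0, 0.889, 0.457], [-1.0, 0.0, -0.0]]
contact_force: [-0.1, -0.7, -0.2]
gripper_width: 0.0494
```

```bash
python3 -c "
from h import *
s=read_camera('side');t=read_camera('top')
go([.615,.188,.12],117.5)
crop(s,120,110,160,150,4,'pics/d1s.png');crop(t,85,130,150,120,5,'pics/d1t.png')"
```

```text
t 6.55 pos [0.6111 0.1882 0.2274] shift cm [10.74 -0.2   0.34] jaw 117.06378447316602 tilt 0.009197819682534004 w 0.049927388854245434 F [-0.   0.3 -0.1]
turn rad -0.007613397191574562
```

View pics/d1s.png

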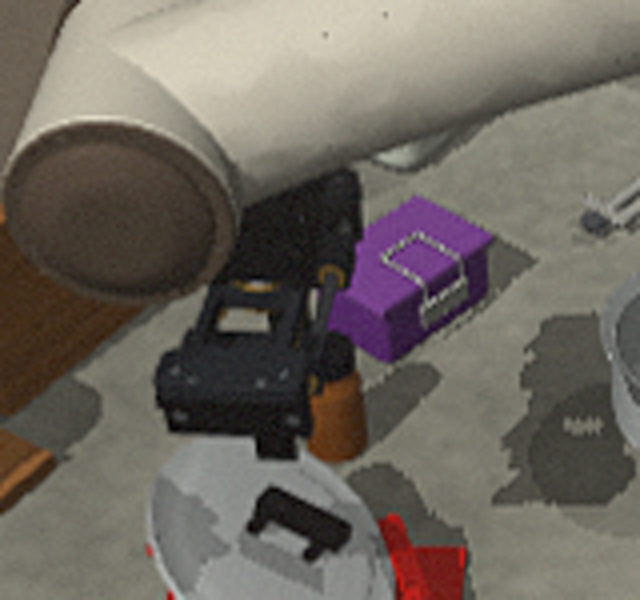

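Emit:
jog_arm([
  [5,3,-0.2,0.3,0],
  [5,3,0,0,0],
  [5,2,0,0,0],
  [5,0,0,0,0],
])

```text
clock: 6.95
eef_pos: [0.6128, 0.1868, 0.1439]
tool_rot: [[-0.007, -0.455, 0.89], [-0.003, 0.89, 0.455], [-1.0, 0.0, -0.007]]
contact_force: [-0.7, 0.1, 0.6]
gripper_width: 0.0502
```

```bash
python3 -c "
from h import *
s=read_camera('side');t=read_camera('top')
go([.615,.188,.12],117.5)
crop(s,140,180,120,110,5,'pics/d2s.png');crop(t,85,130,150,120,5,'pics/d2t.png')"
```

```text
t 7.05 pos [0.6152 0.1878 0.148 ] shift cm [ 2.8   0.03 -0.01] jaw 117.16208823779114 tilt 0.03920267621044222 w 0.050010176922113674 F [ 0.4 -0.2  0.5]
turn rad -0.005897672831760779
```

View pics/d2s.png

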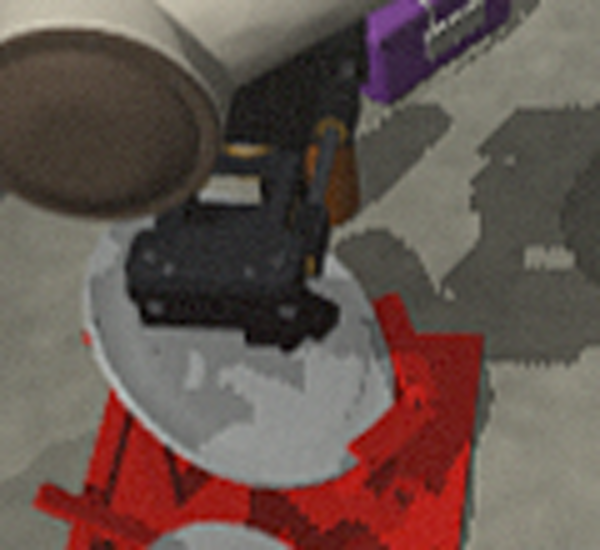

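View pics/d2t.png

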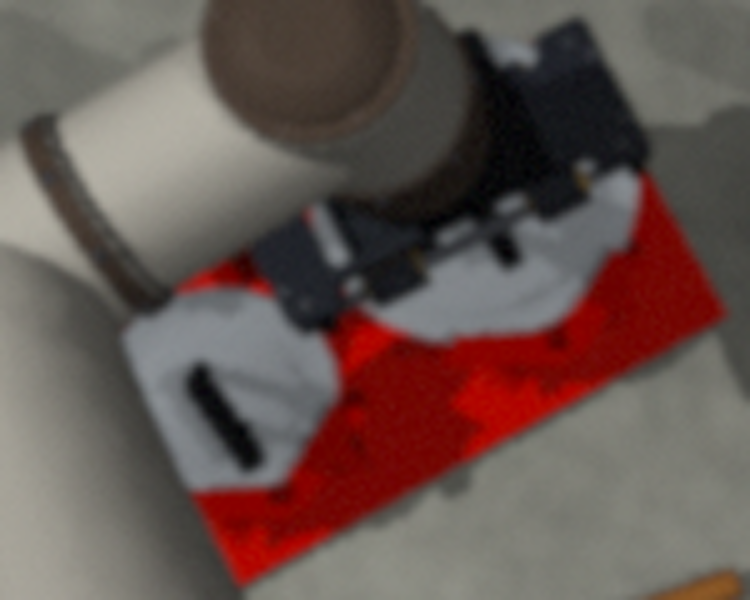

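Emit:
jog_arm([
  [5,1.5,0,0,0],
  [5,1.3,0,0,0],
  [5,0,0,0,0],
  [0,0,0,0,0],
  [0,0,0,0,0],
], newtons=20)

```text
clock: 7.55
eef_pos: [0.6154, 0.188, 0.1206]
tool_rot: [[0.002, -0.457, 0.889], [0.001, 0.889, 0.457], [-1.0, -0.0, 0.002]]
contact_force: [-0.4, 0.5, -0.5]
gripper_width: 0.0407
```

Emit:
jog_arm([
  [0,0,0,0,0],
  [0,0,0,0,0],
  [0,0,0,0,0],
  [0,0,0,0,0],
], newtons=20)

```text
clock: 7.95
eef_pos: [0.6153, 0.1877, 0.1202]
tool_rot: [[0.001, -0.457, 0.889], [-0.0, 0.889, 0.457], [-1.0, -0.001, 0.001]]
contact_force: [-0.2, -1.1, 1.5]
gripper_width: 0.0135
```

```bash
python3 -c "
from h import *
go([.615,.188,.12],117.5)"
```

```text
t 7.95 pos [0.6153 0.1877 0.1202] shift cm [ 0.02  0.04 -0.01] jaw 117.22270007852627 tilt 0.062350463468889686 w 0.013527503312803554 F [-0.2 -1.1  1.5]
turn rad -0.00483979664523826
```

Emit:
jog_arm([
  [0,-0.7,0,0.9,0],
  [0,-0.7,0,0.9,0],
  [0,-0.7,0,0.9,0],
  [0,-0.7,0,0.9,0],
  [0,0,0,0,0],
], newtons=25)

```text
clock: 8.45
eef_pos: [0.6476, 0.2047, 0.148]
tool_rot: [[0.001, -0.457, 0.889], [0.001, 0.889, 0.457], [-1.0, -0.0, 0.001]]
contact_force: [-0.0, -0.2, 0.7]
gripper_width: 0.0139
```

Emit:
jog_arm([
  [0,-1.2,0,0.9,0],
  [0,-2,0,0,0],
  [0,-3,0,0,0],
  [0,-3,0,0,0],
  [0,0,0,0,0],
])

```text
clock: 8.95
eef_pos: [0.6566, 0.2089, 0.2444]
tool_rot: [[0.008, -0.457, 0.889], [0.003, 0.889, 0.457], [-1.0, -0.001, 0.009]]
contact_force: [0.5, 0.1, -0.5]
gripper_width: 0.0138
```

```bash
python3 -c "
from h import *
s=read_camera('side');t=read_camera('top')
go([.4,-.41,.25],None)
crop(s,100,90,200,180,4,'pics/e1s.png');crop(t,85,110,150,120,5,'pics/e1t.png')"
```

```text
t 9.05 pos [0.6542 0.2084 0.2392] shift cm [ -1.13 -43.4  -50.86] jaw 117.18026675769104 tilt 0.06652624150733404 w 0.014024878723087109 F [-0.3 -0.9 -3.6]
```

View pics/e1s.png

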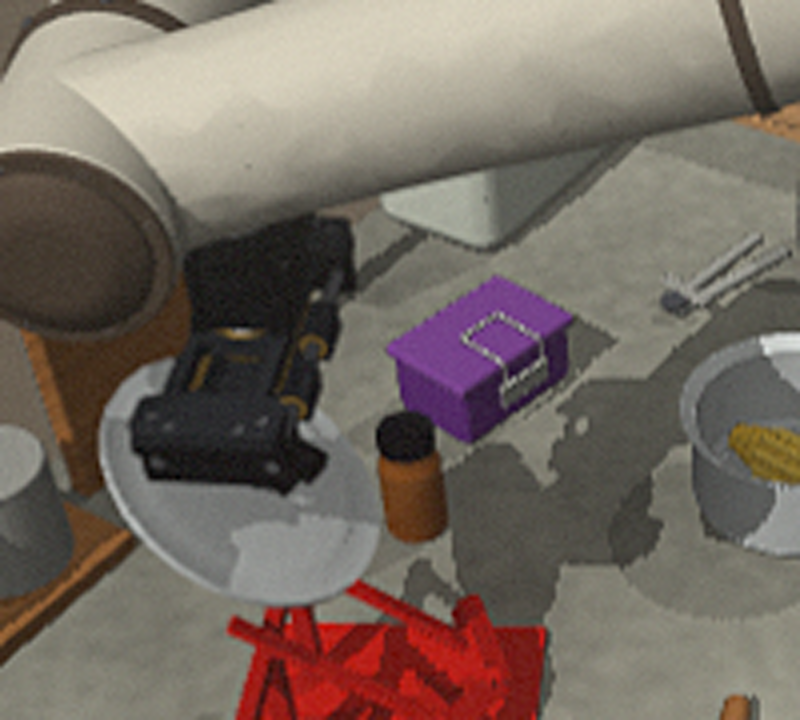

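Emit:
jog_arm([
  [0,0,-1,-1.1,0],
  [0,0,-2,-2.2,0],
  [0,0,-2.9,-3.2,0],
  [0,0,-2.9,-3.2,0],
  [0,0,-2.9,-3.2,0],
], newtons=35)

```text
clock: 9.55
eef_pos: [0.5912, 0.0431, 0.2375]
tool_rot: [[-0.004, -0.457, 0.889], [-0.001, 0.889, 0.457], [-1.0, 0.001, -0.004]]
contact_force: [0.4, -0.3, -1.7]
gripper_width: 0.0138
```

Emit:
jog_arm([
  [0,0,-2.9,-3.2,0],
  [0,0,-2.9,-3.2,0],
  [0,0,-2.9,-3.2,0],
  [0,0,-2.9,-3.2,0],
  [0,0,-2.9,-3.2,0],
])

```text
clock: 10.05
eef_pos: [0.5148, -0.1586, 0.2379]
tool_rot: [[-0.003, -0.457, 0.89], [0.0, 0.89, 0.457], [-1.0, 0.002, -0.003]]
contact_force: [0.6, -0.9, -2.0]
gripper_width: 0.0136
```

Emit:
jog_arm([
  [0,0,-2.9,-3.2,0],
  [0,0,-2.9,-3.2,0],
  [0,0,-2.9,-3.2,0],
  [0,0,-2.9,-3.2,0],
  [0,0,-2.9,-3.2,0],
])

```text
clock: 10.55
eef_pos: [0.4389, -0.3601, 0.2378]
tool_rot: [[-0.003, -0.457, 0.89], [0.002, 0.89, 0.457], [-1.0, 0.003, -0.002]]
contact_force: [1.3, -0.6, -1.8]
gripper_width: 0.0136
```

```bash
python3 -c "
from h import *
go([.42,-.41,.25],None)
t=np.load('t0.npy',allow_pickle=True).item()
print(onz(t,[[421,172]],.08),onz(t,[[358,308]],0))"
```

```text
t 10.55 pos [ 0.4389 -0.3601  0.2378] shift cm [-1.22 -3.58 -3.96] jaw 117.17384712078396 tilt 0.20300941988748683 w 0.013609203673826774 F [ 1.3 -0.6 -1.8]
[[ 0.61749715 -0.44663306  0.08      ]] [[ 0.2549939  -0.27897858  0.        ]]
```

Emit:
jog_arm([
  [0,1,-2.5,-2.5,0],
  [0,4,-1.1,-1.4,0],
  [0,4,0,0,0],
  [0,3.8,0,0,0],
  [0,0,0,0,0],
])

```text
clock: 11.05
eef_pos: [0.4176, -0.406, 0.1045]
tool_rot: [[-0.014, -0.455, 0.891], [0.009, 0.891, 0.455], [-1.0, 0.015, -0.008]]
contact_force: [-0.6, 0.3, -1.7]
gripper_width: 0.0136
```

```bash
python3 -c "
from h import *
s=read_camera('side');t=read_camera('top')
go([.42,-.41,.034],None)
crop(s,250,80,200,180,4,'pics/f1s.png')"
```

```text
t 11.15 pos [ 0.4224 -0.4088  0.1111] shift cm [ 7.71 -0.01 -0.25] jaw 117.22248372511548 tilt 0.15703052554281863 w 0.013855482377478632 F [ 0.8 -0.1  0.5]
```

View pics/f1s.png

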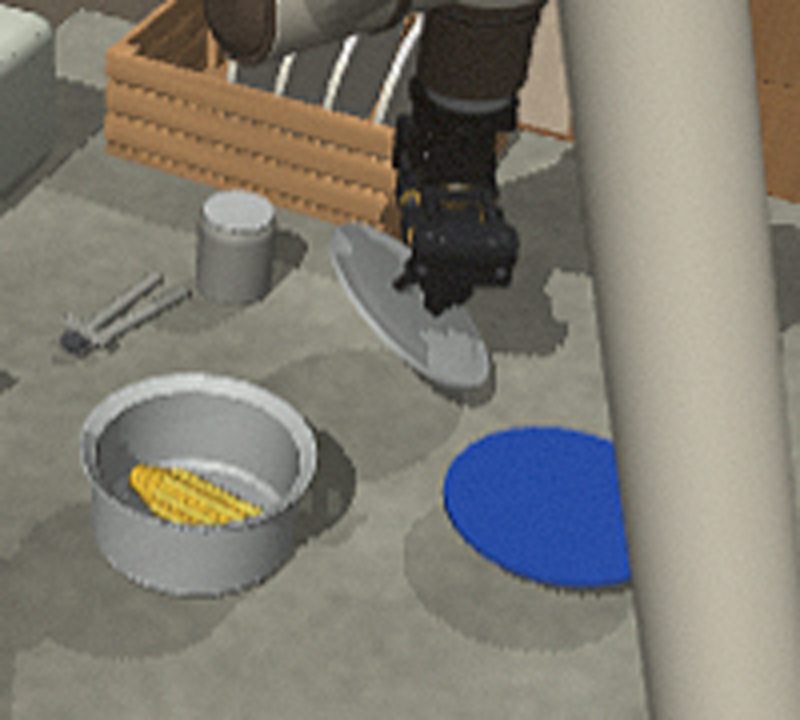

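Emit:
jog_arm([
  [0,1.5,0,0,0],
  [0,1,0,0,0],
  [0,0.8,0,0,0],
  [0,0.8,0,0,0],
  [0,0,0,0,0],
], newtons=8)

```text
clock: 11.65
eef_pos: [0.4234, -0.4087, 0.0703]
tool_rot: [[-0.0, -0.457, 0.889], [0.0, 0.889, 0.457], [-1.0, 0.0, -0.0]]
contact_force: [-0.0, -1.1, -0.3]
gripper_width: 0.0139
```

```bash
python3 -c "
from h import *
s=read_camera('side')
go([.42,-.41,.034],None)
crop(s,300,100,110,100,6,'pics/f2s.png')"
```

```text
t 11.7 pos [ 0.4233 -0.4087  0.0705] shift cm [ 3.65  0.04 -0.35] jaw 117.21835752171583 tilt 0.02438728808622488 w 0.014111013234046134 F [ 0.3  0.9 -1.7]
```

View pics/f2s.png

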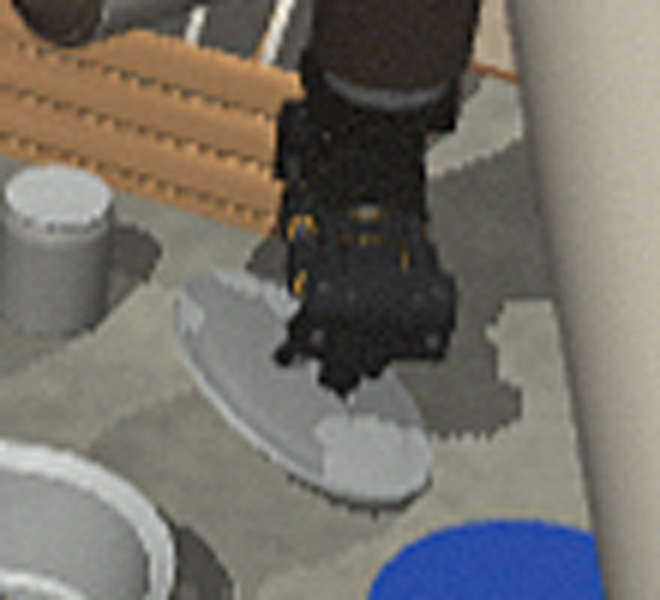

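Emit:
jog_arm([
  [0,0.7,0,0,0],
  [0,0.7,0,0,0],
  [0,0.7,0,0,0],
  [0,0.6,0,0,0],
  [0,0,0,0,0],
])

```text
clock: 12.2
eef_pos: [0.4224, -0.4082, 0.0421]
tool_rot: [[-0.003, -0.457, 0.89], [0.002, 0.89, 0.457], [-1.0, 0.003, -0.002]]
contact_force: [0.0, 0.4, -1.7]
gripper_width: 0.0136
```

```bash
python3 -c "
from h import *
s=read_camera('side')
go([.42,-.41,.034],None)
crop(s,300,100,110,100,6,'pics/f3s.png')"
```

```text
t 12.25 pos [ 0.4227 -0.4084  0.0426] shift cm [ 0.86 -0.02 -0.31] jaw 117.1893816614748 tilt 0.1270109076904135 w 0.014023150040290344 F [ 0.1  0.7 -1.3]
```

View pics/f3s.png

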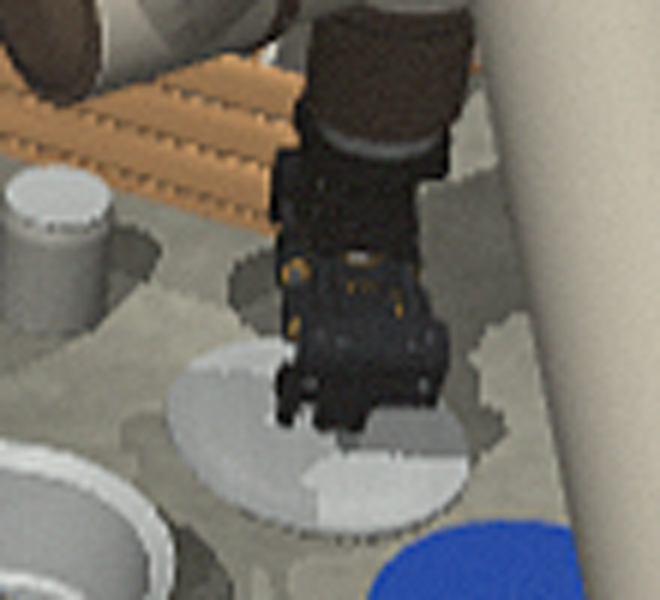

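Emit:
jog_arm([
  [0,0.4,0,0,0],
  [0,0.3,0,0,0],
  [0,0,0,0,0],
])

```text
clock: 12.55
eef_pos: [0.4232, -0.4087, 0.0362]
tool_rot: [[-0.0, -0.457, 0.889], [0.0, 0.889, 0.457], [-1.0, 0.0, -0.0]]
contact_force: [-0.5, 0.1, -1.6]
gripper_width: 0.0136
```

Emit:
jog_arm([
  [0,0.2,0,0,0],
  [0,0,0,0,0],
])

```text
clock: 12.75
eef_pos: [0.4233, -0.4088, 0.0345]
tool_rot: [[0.0, -0.457, 0.889], [-0.0, 0.889, 0.457], [-1.0, -0.0, 0.0]]
contact_force: [1.1, -0.8, -0.5]
gripper_width: 0.0139
```

Emit:
jog_arm([
  [0,0.2,0,0,0],
  [0,0,0,0,0],
])

```text
clock: 12.95
eef_pos: [0.4235, -0.4089, 0.0335]
tool_rot: [[0.0, -0.457, 0.889], [-0.0, 0.889, 0.457], [-1.0, -0.0, -0.0]]
contact_force: [-1.3, 2.1, 4.2]
gripper_width: 0.0138
```

Emit:
jog_arm([
  [0,0.1,0,0,0],
  [0,0,0,0,0],
])

```text
clock: 13.15
eef_pos: [0.4234, -0.4089, 0.0331]
tool_rot: [[0.0, -0.458, 0.889], [-0.001, 0.889, 0.458], [-1.0, -0.001, -0.0]]
contact_force: [-1.7, 3.0, 8.6]
gripper_width: 0.0137
```

```bash
python3 -c "
from h import *
s=read_camera('side')
go([.42,-.41,.034],None)
crop(s,300,100,110,100,6,'pics/f4s.png')"
```

```text
t 13.2 pos [ 0.4235 -0.4089  0.0332] shift cm [-0.08  0.06 -0.36] jaw 117.23160587099026 tilt 0.04462554972846697 w 0.01403976189533628 F [-0.9  2.3  7.9]
```

View pics/f4s.png

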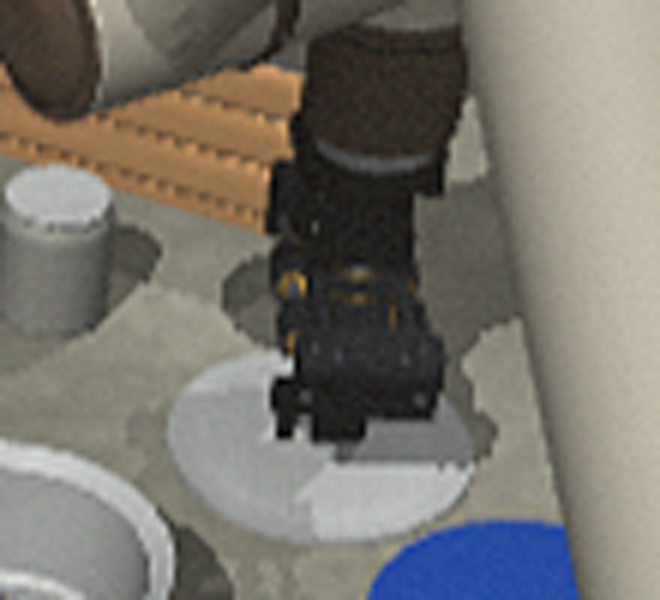

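Emit:
jog_arm([
  [0,0,0,0,0],
  [0,0,0,0,0],
  [0,0,0,0,0],
], newtons=35)

```text
clock: 13.5
eef_pos: [0.4235, -0.4089, 0.0331]
tool_rot: [[0.0, -0.458, 0.889], [-0.001, 0.889, 0.458], [-1.0, -0.001, 0.0]]
contact_force: [-2.2, 2.9, 8.7]
gripper_width: 0.0133
```

```bash
cat >> h.py <<'E'
def circ(c,z,o,r0=.086):
    e=cv2.Canny(cv2.GaussianBlur(c["img"],(3,3),0),25,60);ys,xs=np.where(e)
    P=onz(c,np.c_[xs,ys],z)[:,:2]
    for it in range(10):
        d=np.linalg.norm(P-o,axis=1);Q=P[abs(d-r0)<(.010 if it<4 else .004)]
        A=np.c_[2*Q,np.ones(len(Q))];x=np.linalg.lstsq(A,(Q**2).sum(1),rcond=None)[0];o=x[:2]
    return o,np.sqrt(x[2]+o@o),len(Q)
E
python3 -c "
from h import *
s=read_camera('side');t=read_camera('top')
g=get_state();print(g['eef_pos'],g['gripper_width'],g['contact_force'])
for z in(.003,.005):
  print(circ(s,z,np.array([.423,-.409])),circ(t,z,np.array([.423,-.409])))
crop(t,350,170,120,110,5,'pics/f5t.png')"
```

```text
[ 0.42348229 -0.40885926  0.03314108] 0.013652321190412193 [-1.78885462  2.10199469  8.19452447]
(array([ 0.42921895, -0.41019905]), np.float64(0.0859636586300063), 103) (array([ 0.42515753, -0.40562986]), np.float64(0.08576670158884969), 104)
(array([ 0.42848245, -0.40766566]), np.float64(0.08585281882291057), 103) (array([ 0.42574848, -0.40504515]), np.float64(0.08609825679252055), 102)
```

View pics/f5t.png

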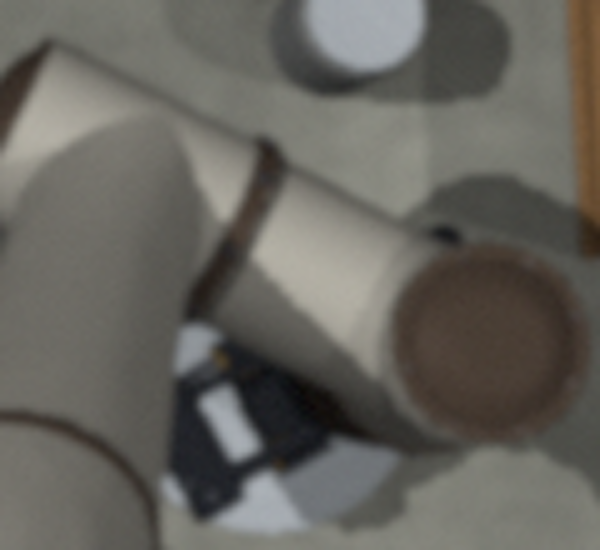

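Emit:
jog_arm([
  [0,-1,0,0,0],
  [0,-2.5,0,0,0],
  [0,-4,0,0,0],
  [0,-4,0,0,0],
  [0,-3,0,0,0],
])

```text
clock: 14.1
eef_pos: [0.4238, -0.4092, 0.1795]
tool_rot: [[0.002, -0.457, 0.889], [-0.002, 0.889, 0.457], [-1.0, -0.003, 0.001]]
contact_force: [1.2, -0.6, -0.7]
gripper_width: 0.0136
```

Emit:
jog_arm([
  [0,-1.4,0,0,0],
  [0,0,0,0,0],
  [0,0,0,0,0],
])

```text
clock: 14.4
eef_pos: [0.4228, -0.4083, 0.1899]
tool_rot: [[-0.001, -0.457, 0.89], [0.001, 0.89, 0.457], [-1.0, 0.001, 0.0]]
contact_force: [0.4, 0.4, -2.6]
gripper_width: 0.0134
```

```bash
python3 -c "
from h import *
s=read_camera('side')
go([.495,-.146,.189],None)
crop(s,260,60,150,140,5,'pics/g1s.png')"
```

```text
t 14.45 pos [ 0.4225 -0.4081  0.1891] shift cm [ 0.05 20.01 18.42] jaw 117.17866160993715 tilt 0.15738711626096039 w 0.014020401256900173 F [-0.6  0.5 -1.5]
```

View pics/g1s.png

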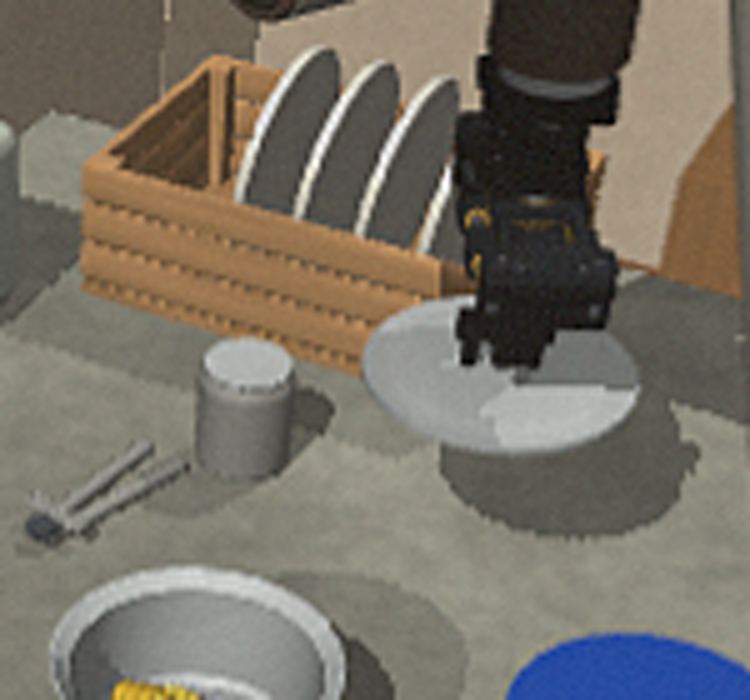

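Lifted and level. Next I translate to above the pot.

Emit:
jog_arm([
  [0,0,1.2,1.1,0],
  [0,0,2.8,2.6,0],
  [0,0,3,2.8,0],
  [0,0,3,2.8,0],
  [0,0,3,2.7,0],
])

```text
clock: 14.95
eef_pos: [0.4702, -0.236, 0.1892]
tool_rot: [[-0.002, -0.457, 0.889], [0.001, 0.889, 0.457], [-1.0, 0.002, -0.002]]
contact_force: [0.8, -0.1, -1.2]
gripper_width: 0.0138
```

Emit:
jog_arm([
  [0,0,3,2.7,0],
  [0,0,2.5,2.4,0],
  [0,0,1.5,1.3,0],
  [0,0,0,0,0],
  [0,0,0,0,0],
])

```text
clock: 15.45
eef_pos: [0.495, -0.1461, 0.1897]
tool_rot: [[-0.002, -0.458, 0.889], [0.0, 0.889, 0.458], [-1.0, 0.001, -0.002]]
contact_force: [-0.3, -0.3, -1.4]
gripper_width: 0.0138
```

Emit:
jog_arm([
  [0,0,0,0,0],
  [0,0,0,0,0],
  [0,0,0,0,0],
])

```text
clock: 15.75
eef_pos: [0.4953, -0.1475, 0.1904]
tool_rot: [[-0.0, -0.456, 0.89], [-0.0, 0.89, 0.456], [-1.0, 0.0, -0.0]]
contact_force: [-0.6, 0.0, -1.0]
gripper_width: 0.0137
```

```bash
python3 -c "
from h import *
s=read_camera('side');t=read_camera('top')
go([.495,-.146,.189],None)
o=np.array([.4985,-.144])
for z in(.155,.158,.161): print(z,'lid',circ(s,z,o),circ(t,z,o))
print('pot',circ(s,.086,o,.087))
crop(s,230,80,150,150,4,'pics/g2s.png');crop(t,250,140,150,130,4,'pics/g2t.png')"
```

```text
t 15.85 pos [ 0.4954 -0.1473  0.1905] shift cm [0.15 0.13 0.03] jaw 117.13837778319952 tilt 0.007498036740141498 w 0.013318657866890793 F [ 0.1  0.8 -1.7]
0.155 lid (array([ 0.50292361, -0.15161274]), np.float64(0.08656798417322036), 138) (array([ 0.49851595, -0.14513849]), np.float64(0.08685796945591727), 147)
0.158 lid (array([ 0.50151195, -0.14857026]), np.float64(0.08659109858225338), 137) (array([ 0.49842708, -0.1448236 ]), np.float64(0.08689010519760407), 148)
0.161 lid (array([ 0.50001229, -0.14504414]), np.float64(0.08639840274373292), 138) (array([ 0.4983987 , -0.14460649]), np.float64(0.08688571726444312), 152)
pot (array([ 0.49994858, -0.14827264]), np.float64(0.08683508063261086), 121)
```

View pics/g2s.png

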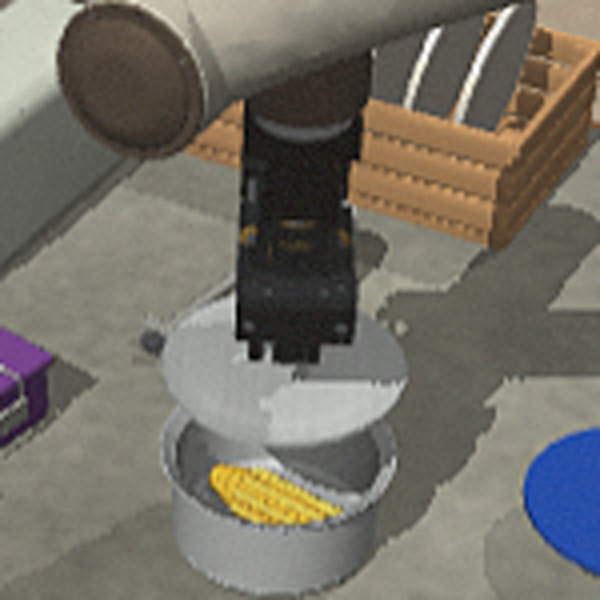

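View pics/g2t.png

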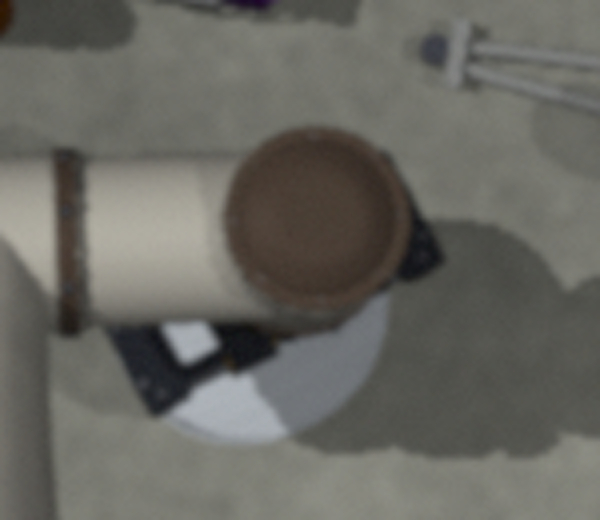

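```bash
python3 -c "
from h import *
g=get_state();print(g['qd'],g['clock']);close_job()"
```

```text
[ 0.00440775 -0.00197286  0.0014042  -0.00099713  0.00045893 -0.00092113] 15.85
the job is handed in; nothing more can be done
```

I finished the job and handed it in at 15.85 s. The cob is in the sufuria and the big lid is held level above it.

- **Cob:** I released it in the sufuria about 15 mm above the inner floor. The side picture shows it lying below the rim, with the fingers well away.
- **Lid out of the rack:** I drew the big lid up the slant by its handle. The tool could not tilt, so I levelled the lid by pressing its lower rim on the empty worktop at low grip (8 N, about 9 N of push). I then gripped it at 35 N and lifted it.
- **Lid over the sufuria:** The circle fits put the lid within about 5 mm of the sufuria's axis in both views. The underside is about 71 mm above the rim, worked out from tool height rather than seen directly. The lid looks level, with fitted radii of 86–87 mm against 86 mm. The arm was nearly still, with joint speeds below 0.005 rad/s.
- **Disagreements:** The side and top views differed by 2–5 mm on lid centre. The sufuria centre also read about 4 mm further towards −y in the final, partly hidden view, which is well within tolerance.
- **Not measured:** I saw no other object move in the pictures, but I did not measure the others at the end. After drawing the lid out I did not look closely at the small lid or the spoon.

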